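# Test squeeze of a paddle-switch hand stirrer in its cradle

## Task

Give the hand stirrer in its bench cradle a test squeeze: swing the sprung lock-off lever on its paddle forward (towards the shaft) to its stop while the paddle is still out, and, keeping it forward, squeeze the paddle right home against the housing and hold it there for a good second. Do not shove the lever hard against its stop (it takes some 25 N). Then let go, so that the paddle springs out and the lever locks itself again, and leave the things around the cradle where they are.

Things in the scene. Friction and masses are not known exactly. Their poses are not given: they have to be found in the camera images.
- cradle: white cradle, fixed to the desk: base plate 252 (x) x 84 (y) x 8 mm; two saddles 11 mm wide at x = +-86 mm, with cheeks up to z = 44 mm, carry a hand stirrer. Between them 160 mm are open for fingers, down to the plate. Origin: centre of the underside; x along the stirrer towards its shaft, z up. Stirrer, paddle and lever are placed by the next two entries, in this frame
- paddle (a joint): black paddle switch. Stirrer: grey housing 200 (x) x 34 (y) x 38 mm, z = 26 to 64 mm, y = -17 to 17 mm with 2 mm free play across; thin shaft at +x. It is clamped anywhere within 15 mm either way along x (NOT measured: look or feel). Paddle on its +y side, z = 33 to 57 mm, 110 mm long, hinged at its front end (x = 58 mm). rad: 0 = out, 0.09 = squeezed home
- lock (a joint): grey lock-off lever on the paddle: tab 26 mm long, 15 mm high (z = 45 mm), 5 mm thick, hinge at x = -17 mm (+-15, with the stirrer), y = 28 mm. rad: 0 = locked, leaning back, tip 20 mm behind (-x of) the hinge at y = 45 mm; 0.95 = stop, standing straight out, tip at y = 54 mm. Paddle free from about 0.8. Sprung back (0.014 to 0.033 N m); caught while the paddle is in
- paddle_place (a point): mark on the cradle, on the base plate (z = 8 mm), x = -17, y = 28 mm: the lever's hinge stands above it when the stirrer is in mid-travel. Paddle out, its outer face (bar 5 mm thick) is at y = 31 mm at the lever and y = 34 mm at its tail (x = -52 mm); home, at y = 24 mm. Springs: about 2 N beside the lever start the paddle, 7 N take it home; let go, it springs out
- marker: felt marker, 135x19x17 mm, lying; bystander (origin: centre of its underside)
- timer: bench timer, 65x65x20 mm; bystander (origin: centre of its underside)
- forceps: steel forceps, 21x127x8 mm, lying; bystander (origin: centre of its underside)
- dropper: small capped dropper bottle, 32 mm across, 74 mm tall, standing; bystander (origin: centre of its underside)
- tape: roll of tape, 82 mm across, 18 mm high, lying flat; bystander (origin: centre of its underside)
- slidebox: closed slide box, 181x98x45 mm; bystander (origin: centre of its underside)

How it is judged:
On the way, in this order (a step that is already met when the one before it is completed fails the run):
1. the lock lever is swung forward while the paddle is still out (value of joint lock above 0.75 rad and value of joint paddle below 0.03 rad), for 0.1 s.
2. the paddle is squeezed home and held for about a second (value of joint paddle above 0.078 rad), for 0.9 s.
At the end, for the whole second after the job is handed in: the paddle is out again (below 0.015 rad) and the lever has flipped back to locked (below 0.15 rad) (value of joint paddle below 0.015 rad and value of joint lock below 0.15 rad); the robot touches nothing.
It fails at once if the lever at its stop, or the housing, is pushed with more than 25 N while the paddle is still out (contact force between the fingers and cradle above 25 N and value of joint lock above 0.9 rad and value of joint paddle below 0.02 rad).
It fails at once if one of the things around the cradle (marker, timer, forceps, dropper bottle, tape, slide box) is moved by more than 25 mm (distance of any of marker, timer, forceps, dropper, tape, slidebox from where it was at the start of the episode above 0.025 m).
It also fails if it takes over 35 s, if anything falls off the work surface, if the arm or the gripper's body presses on something with over 40 N, if the wrist force passes 120 N, or if a joint passes its speed limit or range.

## Robot

A 7-joint arm with a two-finger parallel gripper is mounted at the origin on a cart in front of the work surface, level with it; the furniture and walls round the work are solid. World frame = base frame: x ahead of the robot, y to its left, z up, the work surface at z = 0. Lengths are in m, angles in rad, forces in N, time in s.
With the tool pointing down it reaches from about 0.4 to 0.85 m from the base axis. Payload 4.5 kg.
Tool frame: the origin (TCP) lies midway between the tips of the shut fingers; the grasp point (between the pads) lies 19 mm behind it; y points along the fingers, z is the direction in which the jaws open and shut, and the axes are right-handed (so a half turn about y gives the same grasp; the last joint's range is limited). The gripper opens to 88 mm and grips with 3 to 60 N. Pads are 18 mm wide; open, the fingers measure 123 mm over their backs; the gripper's body (75 mm by 187 mm) begins 45 mm behind the grasp point.
Start: joints at [-1.097, 0.689, -0.195, 1.565, 0.157, 0.902, -0.215], TCP at [0.266, 0.566, 0.216] pointing down, gripper open.
Joint ranges: [-3.01, 3.01], [-0.46, 2.08], [-1.47, 1.51], [0.13, 2.56], [-1, 4.14], [0.04, 2.09], [-2.66, 2.66]. Speed limits (rad/s): [2.57, 2.57, 3.14, 3.14, 3.14, 3.14, 3.14].

## Interface

Orientations are given as a unit quaternion [x, y, z, w].
In Python, from plant import r, snapshot, get_calibration, job, boxes_of gives the robot as it stands. The module is installed in compiled form; this text tells all that it offers.
- The arm moves only by the shell command python3 -m handwheel 'ROWS' [OPENING] [FORCE]. ROWS is JSON, a list that holds one entry, the list of rows, each a list of 6 numbers: the shift along the tool's x, y, z as a fraction of full scale, then the turn, a rotation vector about the tool's x, y, z as a fraction of full scale. In form: [[[x, y, z, wx, wy, wz], ...]]. A call has 1 to 12 rows; each row is the pose to reach, as a shift and turn from the pose commanded when the call began, along the tool's axes at that moment, turning the shorter way round; what a row does not reach only later rows make up. Full scale, the value 1, is 100 cm for a shift and 180 degrees for a turn. A row lasts 1/12 s, in which the tool goes at most 41.7 mm and 7.16 degrees, less where a joint would pass 70% of its speed; a pose out of reach is approached as far as the arm can. A call with a number of a shift or a turn outside -1 to 1 is refused whole. A call with a gripper value outside its range is refused whole. OPENING is the opening, from -1 (shut) to 1 (fully open), set as the call begins (- or left out, the last holds). The fingers move at their own pace and stop on an object; FORCE is the grip in N (left out, the last holds). Time passes only in rows, so rows that repeat a pose let the fingers close. It gives the time, the measured TCP pose, the force and the opening at its end, in the units of the state.
- r.get_state(): the state, without advancing time (a new reading comes with each control period).
- snapshot(name): name is "side" or "top"; returns the picture (400x640x3 uint8, red, green, blue); there is no depth.
- get_calibration(name): a dict with "fx", "fy", "cx", "cy" (pixels), "k1" (the pictures are not rectified: a ray, as slopes to the right and down, at radius r is drawn at 1 + k1 r^2 times it, then the intrinsics apply), "T" (4x4, takes a point from camera to world coordinates). Camera axes: x right, y down, z forward; pixel columns grow to the right and rows downward; lengths in m; the calibration is good to about 2 mm. A picture is of the moment at which its call begins. get_calibration takes no time and is no camera call.
- job.finish_job(): hands the job in, once; it reports no verdict.
Trained networks look in the newest picture that a camera, given by its name, has taken for a name from the list of things; names that differ only in an ending like _2 or _b are one class to them, and where a whole thing is asked for, a point or a joint stands for the part that bears it (a point fixed in the world has none). Each returns a list of dicts, best first, with "confidence" (0 to 1); they miss things now and then, are a little off and sometimes report something else, mostly with a low value. They report only what shows in the picture. A call takes as long as a camera call.
- boxes_of(thing, camera): "bbox" ([left, top, right, bottom] in pixels, round what is visible of it).
The state is a dict: "clock": time; "q": joint angles; "qd": joint speeds; "joint_torque": joint torques, N m; "tool_pos": TCP position; "eef_rot": TCP orientation; "contact_force": force on the tool from outside, world axes, zero at the start; "moment": the same for the moment, N m; "opening": opening from 0.0 (shut) to 1.0 (fully open).
Only numpy, scipy, OpenCV 4.12 (cv2) and the standard library are available. Lean on these libraries where they do the work, as an engineer would, in place of code of your own. Each camera call takes 0.05 s, during which the arm holds its last target. There are 200 camera calls.

## Working session

There is one attempt and no reset: what is moved stays moved. The work goes in short steps, Python scripts to look and compute and a shell command to move; the robot and the scene stay as the last step left them, time stands still between calls to the robot, and variables do not carry over. Pictures are saved under pics/ and viewed, about 8 in all and at most 12, crops included, and the job is handed in when it is done.

```bash
mkdir -p pics
cat > h.py <<'E'
import numpy as np, cv2
from plant import r, snapshot, get_calibration, job, boxes_of
def px2w(cam,u,v,z):
    c=get_calibration(cam); x=(u-c["cx"])/c["fx"]; y=(v-c["cy"])/c["fy"]
    a,b=x,y
    for _ in range(20):
        s=1+c["k1"]*(a*a+b*b); a,b=x/s,y/s
    T=np.array(c["T"]); d=T[:3,:3]@[a,b,1]; o=T[:3,3]
    return o+d*(z-o[2])/d[2]
def w2px(cam,p):
    c=get_calibration(cam); T=np.array(c["T"]); q=T[:3,:3].T@(np.array(p)-T[:3,3]); a,b=q[:2]/q[2]
    s=1+c["k1"]*(a*a+b*b); return np.array([c["fx"]*a*s+c["cx"],c["fy"]*b*s+c["cy"]])
E
python3 - <<'E'
from h import *
for n in ("side","top"):
    cv2.imwrite(f"pics/{n}0.png",snapshot(n)[:,:,::-1]); c=get_calibration(n); print(n,{k:np.round(v,3).tolist() for k,v in c.items()})
    for t in ["cradle","paddle","lock","marker","timer","forceps","dropper","tape","slidebox"]:
        print(t,[(np.round(b["bbox"]).tolist(),round(b["confidence"],2)) for b in boxes_of(t,n)[:2]])
s=r.get_state();print(s)
E
```

```text
side {'fx': 416.089, 'fy': 416.089, 'cx': 322.703, 'cy': 197.95, 'k1': -0.102, 'T': [[-0.97, -0.123, 0.209, 0.344], [-0.243, 0.502, -0.83, 0.56], [-0.003, -0.856, -0.517, 0.514], [0.0, 0.0, 0.0, 1.0]]}
cradle [([297.0, 184.0, 342.0, 276.0], 0.7)]
paddle [([326.0, 194.0, 340.0, 237.0], 0.59)]
lock [([327.0, 198.0, 340.0, 215.0], 0.52)]
marker [([258.0, 208.0, 281.0, 245.0], 0.53)]
timer [([360.0, 198.0, 397.0, 222.0], 0.81)]
forceps [([354.0, 254.0, 420.0, 266.0], 0.75)]
dropper [([269.0, 235.0, 287.0, 274.0], 0.56), ([298.0, 184.0, 341.0, 278.0], 0.56)]
tape [([361.0, 164.0, 395.0, 184.0], 0.83), ([277.0, 140.0, 329.0, 187.0], 0.18)]
slidebox [([276.0, 141.0, 329.0, 189.0], 0.84)]
top {'fx': 407.46, 'fy': 407.46, 'cx': 317.542, 'cy': 197.824, 'k1': -0.093, 'T': [[0.028, -0.998, 0.061, 0.466], [-0.999, -0.029, -0.016, -0.135], [0.018, -0.06, -0.998, 1.138], [0.0, 0.0, 0.0, 1.0]]}
cradle [([250.0, 180.0, 352.0, 227.0], 0.63), ([284.0, 277.0, 286.0, 277.0], 0.55)]
paddle [([316.0, 206.0, 330.0, 214.0], 0.66)]
lock [([389.0, 219.0, 420.0, 249.0], 0.67)]
marker [([286.0, 159.0, 332.0, 168
[... 246 characters left out ...]
'clock': 1.0, 'q': array([-1.09717496,  0.68909129, -0.19459414,  1.56530971,  0.15727436,
        0.90249513, -0.21507258]), 'qd': array([-8.63582314e-04, -1.21314460e-03, -2.58121482e-04,  1.14372293e-03,
        9.91388679e-05,  8.98616421e-04, -8.66056187e-04]), 'joint_torque': array([ 2.83602645e-05, -5.27498174e+01, -1.26766350e+00, -1.53738856e+01,
       -5.19598159e-02, -8.24493491e-04,  1.64299729e-05]), 'tool_pos': array([0.26609329, 0.56554828, 0.2163454 ]), 'eef_rot': array([-0.69005183,  0.15424304, -0.15423589,  0.69010785]), 'contact_force': array([-0.52906199, -0.22596978, -0.2103131 ]), 'moment': array([ 0.03057407,  0.00432259, -0.03976985]), 'opening': 0.9981876153624931}
```

Run:
```python
import cv2
a=cv2.imread("pics/side0.png")[130:290,240:440]; b=cv2.imread("pics/top0.png")[140:290,230:440]
cv2.imwrite("pics/s1.png",cv2.resize(a,None,fx=3.7,fy=3.7,interpolation=2)); cv2.imwrite("pics/t1.png",cv2.resize(b,None,fx=3.8,fy=3.8,interpolation=2))
```

```text
(no output)
```

View pics/s1.png

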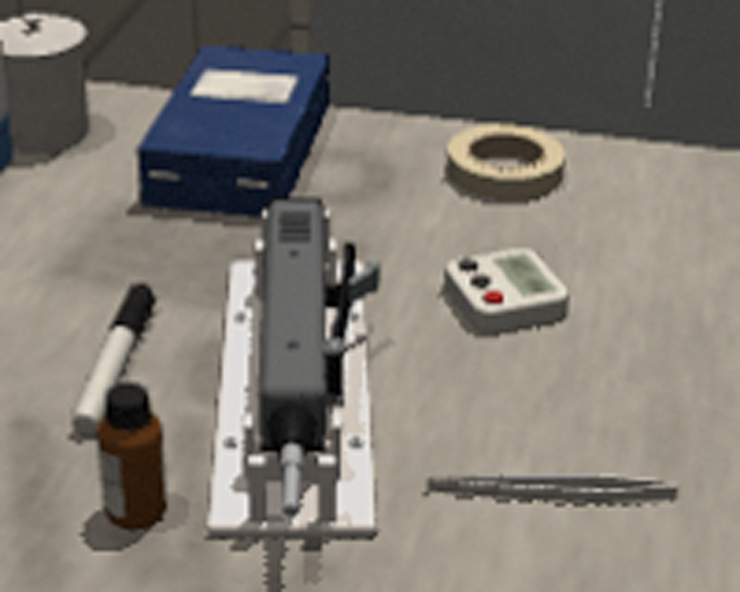

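View pics/t1.png

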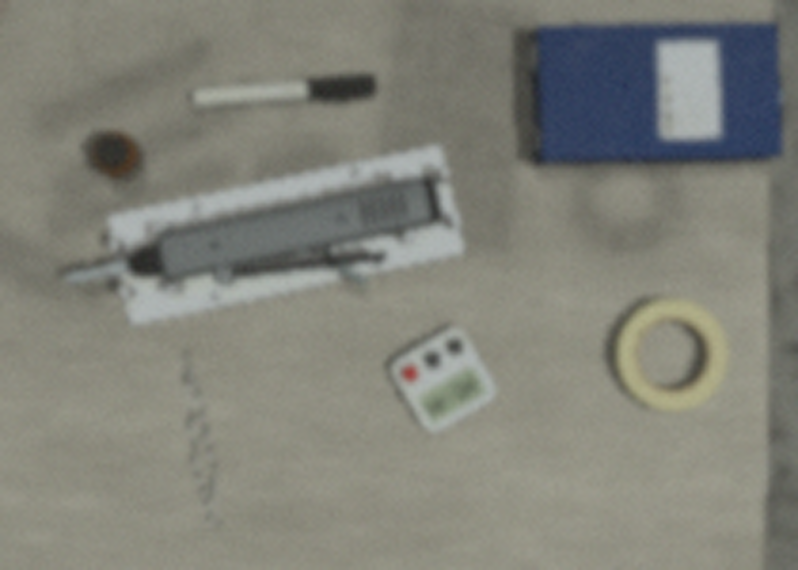

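```bash
cat > fit.py <<'E'
from h import *
from scipy.optimize import least_squares
def c2w(p,P):
    x,y,a=p[:3]; P=np.atleast_2d(P); return np.c_[x+P[:,0]*np.cos(a)-P[:,1]*np.sin(a), y+P[:,0]*np.sin(a)+P[:,1]*np.cos(a), P[:,2]]
E
python3 - <<'E'
from fit import *
t=lambda u,v:("top",(u+.5)/3.8+229.5,(v+.5)/3.8+139.5); s=lambda u,v:("side",(u+.5)/3.7+239.5,(v+.5)/3.7+129.5)
B=.008
obs=[(t(107,214),(.126,.042,0)),(t(440,146),0),(t(465,255),0),(t(132,323),0)]
L=[(t(107,214),(.126,-.042,B)),(t(440,146),(-.126,-.042,B)),(t(465,255),(-.126,.042,B)),(t(132,323),(.126,.042,B)),
(s(376,530),(.126,.042,B)),(s(210,528),(.126,-.042,B)),(s(232,262),(-.126,-.042,B))]
H=[(t(163,274),(.1,.017,.064)),(t(160,238),(.1,-.017,.064)),(s(329,395),(.1,.017,.064)),(s(263,395),(.1,-.017,.064)),(s(323,203),(-.1,.017,.064)),(s(266,203),(-.1,-.017,.064))]
K=[(t(439,178),(-.1,-.017,.064)),(t(441,218),(-.1,.017,.064))]; H+=K
def f(p):
    e=[]
    for (c,u,v),P in L: e.append(w2px(c,c2w(p,P)[0])-[u,v])
    for (c,u,v),P in H: e.append(w2px(c,c2w(p,np.array(P)+[p[3],p[4],0])[0])-[u,v])
    return np.ravel(e)
w=px2w("top",305,200,.03);print(w)
R=least_squares(f,[w[0],w[1],1.75,0,0],loss="soft_l1",x_scale=[.01,.01,.1,.01,.001]);p=R.x
J=R.jac;print(p,np.degrees(p[2]));print(np.round(f(p).reshape(-1,2),1).tolist())
np.save("p.npy",p)
d=p[3]
M=[c2w(p,[(sx*.126,sy*.042,B) for sx,sy in((1,1),(1,-1),(-1,-1),(-1,1))]),
 c2w(p,[(sx*.1+d,sy*.017,.064) for sx,sy in((1,1),(1,-1),(-1,-1),(-1,1))]),
 c2w(p,[(-.017+d,.028,.0525),(-.037+d,.045,.0525)]), c2w(p,[(.058+d,.022,.057),(.058+d,.027,.057),(-.052+d,.034,.057),(-.052+d,.029,.057)])]
for c,(x0,y0,x1,y1) in (("side",(285,165,365,290)),("top",(240,165,365,235))):
    k=6 if c=="top" else 4.8
    im=cv2.resize(cv2.imread(f"pics/{c}0.png")[y0:y1,x0:x1],None,fx=k,fy=k,interpolation=2)
    for m in M:
        q=(np.array([w2px(c,a) for a in m])-[x0-.5,y0-.5])*k-.5
        cv2.polylines(im,[np.int32(q)],True,(0,0,255),1)
    cv2.imwrite(f"pics/o_{c}.png",im)
E
```

```text
[ 0.52635263 -0.11903712  0.03      ]
[ 5.22736592e-01 -1.18417143e-01  1.81429727e+00 -9.17379569e-03
  5.02002825e-04] 103.95157636309577
[[-0.5, 0.7], [0.3, -0.6], [0.3, 0.1], [-0.8, 1.6], [0.5, -0.6], [-0.8, -0.0], [-0.6, -0.4], [-0.3, 2.7], [-2.2, -0.4], [-0.3, -0.4], [-1.2, -0.4], [0.4, -2.0], [0.6, -1.9], [-1.6, -0.7], [0.6, 1.3]]
```

View pics/o_side.png

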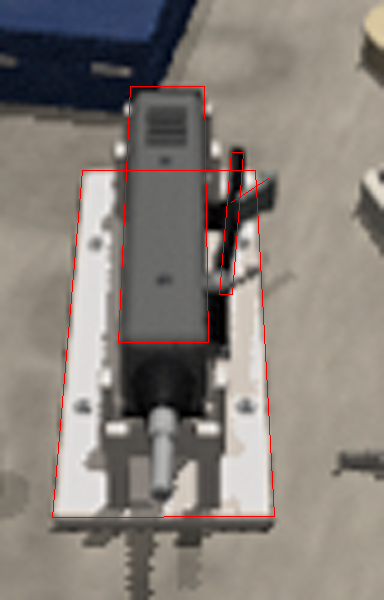

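View pics/o_top.png

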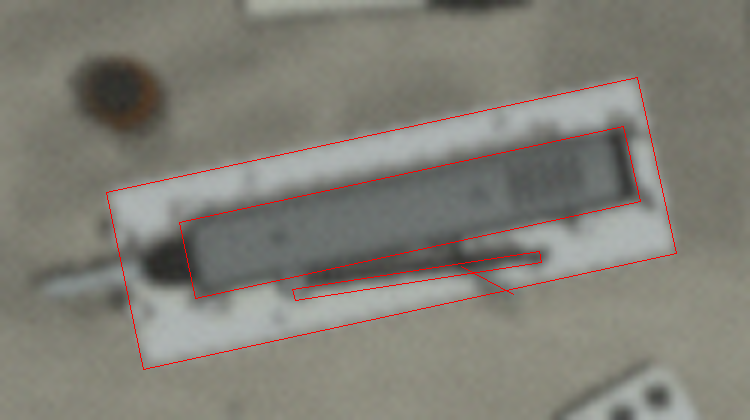

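```bash
cat > go.py <<'E'
from fit import *
from scipy.spatial.transform import Rotation as Ro
import sys
p=np.load("p.npy")
def rel(px,py,pz,sgn=1):
    s=r.get_state(); R=Ro.from_quat(s["eef_rot"]); t=c2w(p,[(px,py,pz)])[0]
    yc=np.array([-np.sin(p[2]),np.cos(p[2]),0])*sgn; y=np.array([0,0,-1.]); x=np.cross(y,yc)
    G=Ro.from_matrix(np.c_[x,y,yc]); d=R.inv().apply(t-s["tool_pos"]); w=(R.inv()*G).as_rotvec()/np.pi
    print("rel(m)",d.round(4),"turn",w.round(4),"target",t.round(4)); 
def where():
    s=r.get_state(); R=Ro.from_quat(s["eef_rot"]).as_matrix(); c,q=np.cos(p[2]),np.sin(p[2]); d=s["tool_pos"]-[p[0],p[1],0]
    f=s["contact_force"]; 
    print("t",round(s["clock"],2),"cradle xyz mm",np.round([1e3*(c*d[0]+q*d[1]),1e3*(-q*d[0]+c*d[1]),1e3*d[2]],1),"F cradle",np.round([c*f[0]+q*f[1],-q*f[0]+c*f[1],f[2]],1),"op",round(s["opening"],3),"q",s["q"].round(2)); return R
E
python3 - <<'E'
from go import *
print(where().round(3)); rel(-.064,.004,.14,1); rel(-.064,.004,.14,-1)
E
```

```text
t 1.0 cradle xyz mm [725.7  84.2 216.3] F cradle [-0.1  0.6 -0.2] op 0.998 q [-1.1   0.69 -0.19  1.57  0.16  0.9  -0.22]
[[ 0.905  0.     0.426]
 [-0.426  0.     0.905]
 [-0.    -1.     0.   ]]
rel(m) [ 0.5607  0.0763 -0.5618] turn [-0.     -0.7175  0.    ] target [ 0.5343 -0.1815  0.14  ]
rel(m) [ 0.5607  0.0763 -0.5618] turn [-0.      0.2825 -0.    ] target [ 0.5343 -0.1815  0.14  ]
```

```bash
python3 -m handwheel '[[[0.02,0,-0.02,0,0.02,0],[0.05,0,-0.05,0,0.05,0],[0.08,0,-0.08,0,0.08,0],[0.11,0,-0.11,0,0.11,0],[0.14,0,-0.14,0,0.14,0],[0.17,0,-0.17,0,0.17,0],[0.2,0,-0.2,0,0.2,0],[0.23,0,-0.23,0,0.22,0],[0.26,0,-0.26,0,0.24,0],[0.28,0,-0.28,0,0.26,0],[0.30,0,-0.30,0,0.28,0],[0.30,0,-0.30,0,0.2825,0]]]' 0.59 15
python3 - <<'E'
from go import *
where(); rel(-.064,.004,.14,-1)
E
```

```text
clock: 2.0
tool_pos: [0.4116, 0.16, 0.2166]
eef_rot: [0.555, -0.438, 0.44, -0.554]
contact_force: [0.7, 0.4, 0.3]
opening: 0.799
t 2.0 cradle xyz mm [297.   40.7 216.6] F cradle [ 0.2 -0.8  0.3] op 0.799 q [-0.49  0.46  0.02  2.1  -0.01  0.59 -0.24]
rel(m) [0.3602 0.0779 0.0412] turn [-0.0001 -0.004   0.0011] target [ 0.5343 -0.1815  0.14  ]
```

```bash
python3 -m handwheel '[[[0.02,0,0.005,0,0,0],[0.055,0,0.01,0,0,0],[0.09,0,0.015,0,0,0],[0.125,0,0.02,0,0,0],[0.16,0.01,0.025,0,0,0],[0.195,0.02,0.03,0,0,0],[0.23,0.03,0.035,0,0,0],[0.265,0.04,0.038,0,0,0],[0.30,0.05,0.041,0,0,0],[0.33,0.06,0.041,0,0,0],[0.35,0.076,0.041,0,0,0],[0.36,0.076,0.041,0,-0.004,0]]]'
python3 - <<'E'
from go import *
cv2.imwrite("pics/s2.png",cv2.resize(snapshot("side")[100:300,220:440,::-1],None,fx=3.6,fy=3,interpolation=2))
where(); rel(-.064,.004,.03,-1)
E
```

```text
clock: 3.0
tool_pos: [0.5354, -0.1758, 0.138]
eef_rot: [0.56, -0.434, 0.432, -0.558]
contact_force: [0.7, 0.5, -0.8]
opening: 0.792
t 3.05 cradle xyz mm [-59.8   1.1 139.2] F cradle [-1.9 -0.7  0.1] op 0.793 q [ 0.27  0.71 -0.05  1.83  0.06  0.6   0.43]
rel(m) [ 0.004   0.1092 -0.0028] turn [0.0006 0.0032 0.0003] target [ 0.5343 -0.1815  0.03  ]
```

View pics/s2.png

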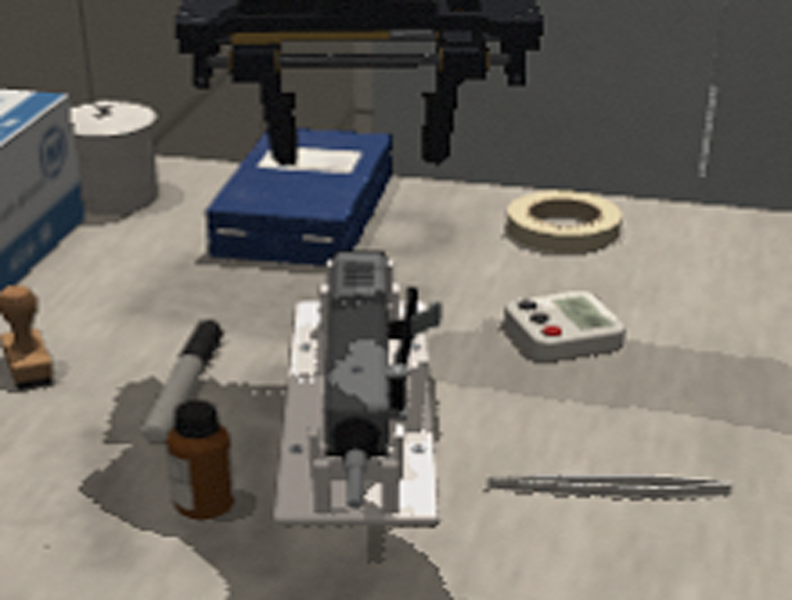

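```bash
python3 -m handwheel '[[[0,0.015,0,0,0,0],[0,0.03,0,0,0,0],[0,0.05,0,0,0,0],[0,0.06,0,0,0,0],[0,0.065,0,0,0,0],[0,0.065,0,0,0,0]]]'
python3 - <<'E'
from go import *
where(); rel(-.064,.004,.03,-1)
E
```

```text
clock: 3.55
tool_pos: [0.5362, -0.1716, 0.075]
eef_rot: [-0.56, 0.432, -0.431, 0.56]
contact_force: [0.2, 0.2, -0.4]
opening: 0.794
t 3.55 cradle xyz mm [-54.9  -0.3  75. ] F cradle [ 0.2 -0.2 -0.4] op 0.794 q [ 0.25  0.81 -0.04  1.87  0.07  0.46  0.42]
rel(m) [ 0.0091  0.045  -0.0044] turn [ 0.0003  0.0046 -0.0004] target [ 0.5343 -0.1815  0.03  ]
```

```bash
python3 -m handwheel '[[[0.005,0,-0.002,0,0.002,0],[0.009,0,-0.0043,0,0.0046,0],[0.009,0,-0.0043,0,0.0046,0],[0.009,0,-0.0043,0,0.0046,0]]]'
python3 - <<'E'
from go import *
cv2.imwrite("pics/s3.png",cv2.resize(snapshot("side")[130:280,260:400,::-1],None,fx=4,fy=4,interpolation=2))
where(); rel(-.064,.004,.03,-1)
E
```

```text
clock: 3.88
tool_pos: [0.5347, -0.1839, 0.076]
eef_rot: [-0.556, 0.436, -0.437, 0.556]
contact_force: [-0.5, -0.0, 1.3]
opening: 0.794
t 3.93 cradle xyz mm [-65.9   4.   75.9] F cradle [ 0.6  0.  -0. ] op 0.794 q [ 0.27  0.81 -0.04  1.87  0.07  0.46  0.42]
rel(m) [-0.002   0.0459 -0.0001] turn [-0.0003 -0.0008  0.0002] target [ 0.5343 -0.1815  0.03  ]
```

View pics/s3.png

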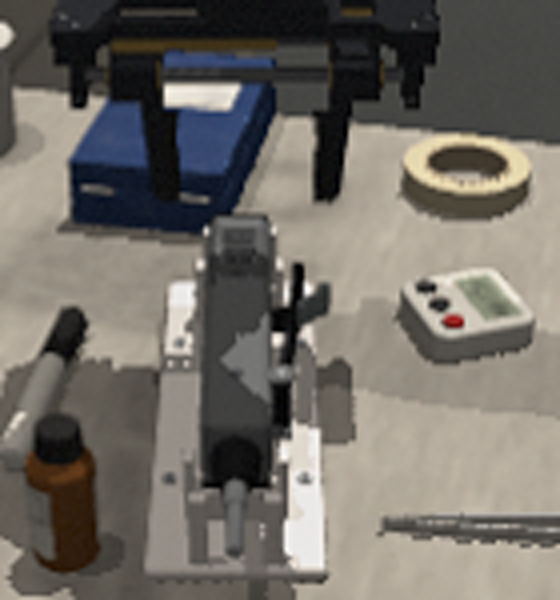

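```bash
python3 -m handwheel '[[[0,0.01,0,0,0,0],[0,0.02,0,0,0,0],[0,0.03,0,0,0,0],[0,0.04,0,0,0,0],[0,0.046,0,0,0,0],[0,0.046,0,0,0,0],[0,0.046,0,0,0,0]]]'
python3 - <<'E'
from go import *
cv2.imwrite("pics/s4.png",cv2.resize(snapshot("side")[130:280,260:400,::-1],None,fx=4,fy=4,interpolation=2))
where(); rel(-.064,.004,.03,-1)
c=get_calibration("side")
for P in [(-.055,.0389,.03),(-.055,.0564,.03),(-.055,-.031,.03)]: print((w2px("side",c2w(p,P)[0])-[260,130])*4)
E
```

```text
clock: 4.52
tool_pos: [0.5341, -0.1827, 0.0286]
eef_rot: [0.557, -0.436, 0.436, -0.556]
contact_force: [-0.6, -0.2, 1.0]
opening: 0.797
t 4.57 cradle xyz mm [-65.4   4.1  29.1] F cradle [-0.4  0.1  0.3] op 0.797 q [ 0.27  0.89 -0.04  1.88  0.08  0.37  0.42]
rel(m) [-0.0014 -0.0009  0.0001] turn [ 0.0001 -0.0006 -0.0001] target [ 0.5343 -0.1815  0.03  ]
[309.71506606 313.96402898]
[342.14308406 313.89669322]
[180.16273878 314.20033585]
```

View pics/s4.png

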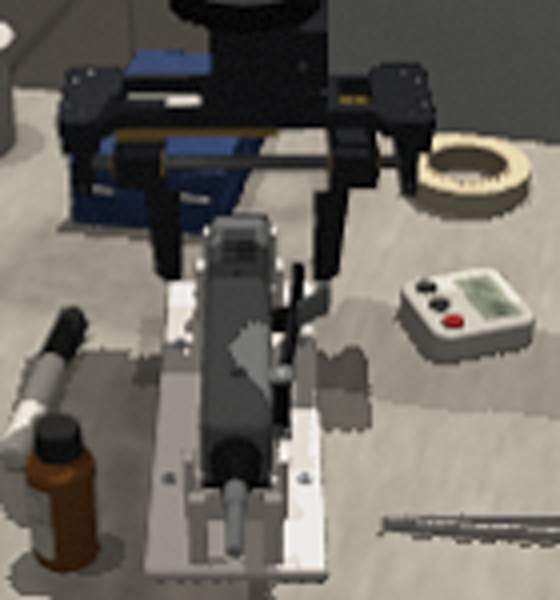

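Run:
```python
from go import *
# (tcp cradle), tip-bottom pixel right & left finger
O=[((-59.8,1.1,139.2),(220+437/3.6,100+163/3),(220+285/3.6,100+165/3)),((-65.9,4,75.9),(260+328/4,130+200/4),(260+168/4,130+199/4)),((-65.4,4.1,29.1),(260+328/4,130+277/4),(260+170/4,130+279/4))]
def f(x):
    e=[]
    for t,a,b in O:
        for s,o in((1,a),(-1,b)):
            e.append(w2px("side",c2w(p,(np.array(t)/1e3+[x[0],x[1]+s*x[2],x[3]]))[0])-o)
    return np.ravel(e)
R=least_squares(f,[0,0,.044,0],x_scale=.01);print(R.x,f(R.x).round(1)); C=np.linalg.inv(R.jac.T@R.jac);print(np.sqrt(np.diag(C)))
im=snapshot("top");cv2.imwrite("pics/t5.png",cv2.resize(im[150:250,230:380,::-1],None,fx=5,fy=5,interpolation=2))
print(((w2px("top",c2w(p,(-.065,.039,.05))[0])-[230,150])*5))
```

```text
[-0.00840941  0.00173746  0.04286025  0.01287834] [ 0.1  0.1  0.2 -0.5  0.1  0.3 -0.2  0.6 -0.2 -0.  -0.  -0.5]
[0.01713624 0.00086971 0.0012821  0.00923941]
[507.50204168 299.97060839]
```

View pics/t5.png

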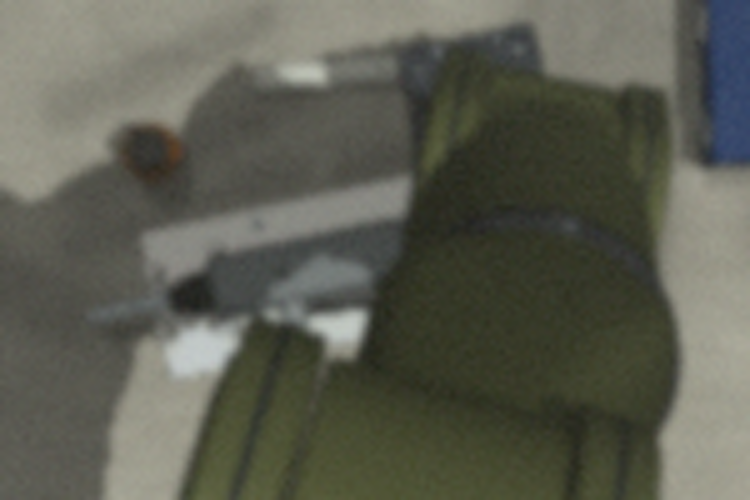

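```bash
python3 -m handwheel '[[[0,0.004,0,0,0,0],[0,0.008,0,0,0,0],[-0.004,0.012,0,0,0,0],[-0.008,0.014,0,0,0,0],[-0.012,0.014,0,0,0,0],[-0.016,0.014,0,0,0,0],[-0.016,0.014,0,0,0,0],[-0.016,0.014,0,0,0,0]]]'
python3 - <<'E'
from go import *
cv2.imwrite("pics/s5.png",cv2.resize(snapshot("side")[165:245,290:370,::-1],None,fx=7,fy=7,interpolation=2))
where(); rel(-.036,.004,.015,-1)
E
```

```text
clock: 5.28
tool_pos: [0.5293, -0.1677, 0.0151]
eef_rot: [0.557, -0.437, 0.436, -0.556]
contact_force: [-3.8, -3.6, -2.0]
opening: 0.794
t 5.33 cradle xyz mm [-49.7   5.4  15.1] F cradle [-2.3  4.7 -2.5] op 0.794 q [ 0.24  0.91 -0.03  1.91  0.07  0.32  0.4 ]
rel(m) [-0.0137  0.0001  0.0014] turn [ 0.0007 -0.0007  0.    ] target [ 0.5275 -0.1543  0.015 ]
```

View pics/s5.png

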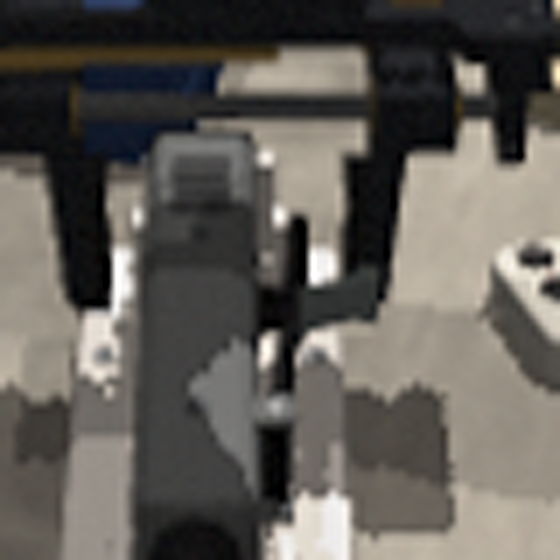

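```bash
python3 -m handwheel '[[[-0.002,0,0,0,0,0],[-0.002,0,0,0,0,0],[-0.002,0,0,0,0,0]]]'
python3 - <<'E'
from go import *
for i in range(1): where()
for d in (-.012,-.009,-.004):
  for th in (0,.24,.5,.95):
    a=np.pi-np.arctan2(17,20)-th
    print(d,th,w2px("side",c2w(p,(-.017+d+.0262*np.cos(a),.028+.0262*np.sin(a),.0525))[0]).round(1))
E
```

```text
clock: 5.58
tool_pos: [0.5287, -0.1662, 0.0151]
eef_rot: [0.557, -0.437, 0.436, -0.556]
contact_force: [-4.1, -3.0, -1.9]
opening: 0.794
t 5.58 cradle xyz mm [-47.8   5.7  15.1] F cradle [-2.   4.7 -1.9] op 0.794 q [ 0.24  0.91 -0.03  1.91  0.07  0.32  0.39]
-0.012 0 [340.5 201.1]
-0.012 0.24 [342.6 202.2]
-0.012 0.5 [344.3 203.7]
-0.012 0.95 [345.3 206.7]
-0.009 0 [340.6 201.8]
-0.009 0.24 [342.7 203. ]
-0.009 0.5 [344.4 204.5]
-0.009 0.95 [345.4 207.4]
-0.004 0 [340.7 203.1]
-0.004 0.24 [342.8 204.2]
-0.004 0.5 [344.5 205.7]
-0.004 0.95 [345.5 208.7]
```

```bash
python3 -m handwheel '[[[-0.002,0,0.0015,0,0,0],[-0.004,0,0.0015,0,0,0],[-0.006,0,0.0015,0,0,0],[-0.006,0,0.0015,0,0,0],[-0.006,0,0.0015,0,0,0]]]'
python3 - <<'E'
from go import *
cv2.imwrite("pics/s6.png",cv2.resize(snapshot("side")[165:245,290:370,::-1],None,fx=7,fy=7,interpolation=2))
where(); rel(-.036,.004,.015,-1)
E
```

```text
clock: 6.0
tool_pos: [0.5278, -0.1596, 0.015]
eef_rot: [0.557, -0.438, 0.435, -0.555]
contact_force: [-4.4, -4.1, -1.1]
opening: 0.798
t 6.05 cradle xyz mm [-41.3   5.   15. ] F cradle [-2.   6.1 -0.5] op 0.792 q [ 0.22  0.91 -0.02  1.92  0.07  0.32  0.39]
rel(m) [-0.0053  0.      0.001 ] turn [ 0.0013 -0.0008 -0.0003] target [ 0.5275 -0.1543  0.015 ]
```

View pics/s6.png

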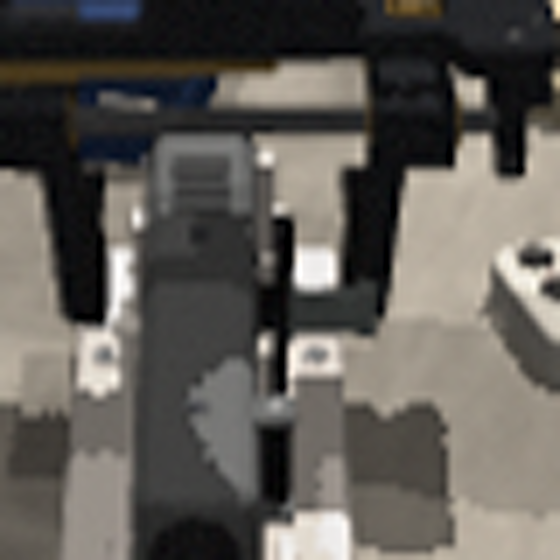

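```bash
python3 -m handwheel '[[[0,0,-0.001,0,0,0],[0,0,-0.002,0,0,0],[0,0,-0.003,0,0,0],[0,0,-0.004,0,0,0],[0,0,-0.004,0,0,0],[0,0,-0.004,0,0,0]]]'
python3 - <<'E'
from go import *
im=snapshot("side");a=cv2.imread("pics/s6.png");b=cv2.resize(im[165:245,290:370,::-1],None,fx=7,fy=7,interpolation=2)
cv2.imwrite("pics/s7.png",b[120:480,30:470])
where(); rel(-.036,.004,.015,-1)
E
```

```text
clock: 6.55
tool_pos: [0.526, -0.1603, 0.0152]
eef_rot: [0.557, -0.436, 0.436, -0.556]
contact_force: [-3.8, -2.2, -0.7]
opening: 0.799
t 6.6 cradle xyz mm [-41.4   6.8  15.2] F cradle [-2.4  3.8 -1.4] op 0.794 q [ 0.23  0.91 -0.03  1.93  0.07  0.31  0.39]
rel(m) [-0.0054  0.0002  0.0028] turn [ 0.0002 -0.0006 -0.0001] target [ 0.5275 -0.1543  0.015 ]
```

View pics/s7.png

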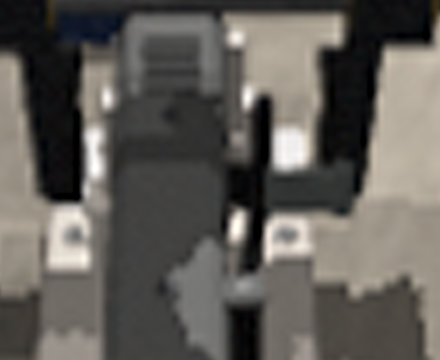

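```bash
cat > pad.py <<'E'
from go import *
def meas(g):
    g=g[:, :, :3].mean(2)
    out=[]
    for v in (197,199):
        row=g[v,328:339]; w=np.clip(110-row,0,None); out.append(round(float((w*np.arange(328,339)).sum()/w.sum()),2))
    return out,g[197,326:340].astype(int).tolist()
E
python3 - <<'E'
from pad import *
for n in("s5","s6"):
    a=cv2.resize(cv2.imread(f"pics/{n}.png"),(80,80),interpolation=cv2.INTER_AREA); f=np.full((400,640,3),255,np.uint8); f[165:245,290:370]=a; print(n,meas(f))
print("0",meas(cv2.imread("pics/side0.png")))
print("now",meas(snapshot("side")))
E
python3 -m handwheel '[[[0,0,-0.001,0,0,0],[0,0,-0.002,0,0,0],[0,0,-0.003,0,0,0],[0,0,-0.004,0,0,0],[0,0,-0.004,0,0,0],[0,0,-0.004,0,0,0]]]' >/dev/null
python3 - <<'E'
from pad import *
print("after",meas(snapshot("side")));where()
E
```

```text
s5 ([331.86, 331.49], [59, 82, 89, 142, 126, 52, 4, 17, 132, 151, 144, 144, 108, 44])
s6 ([329.78, 329.79], [67, 86, 69, 29, 13, 16, 126, 148, 148, 145, 142, 145, 136, 62])
0 ([333.31, 332.73], [94, 63, 69, 149, 150, 133, 106, 44, 19, 6, 119, 129, 132, 136])
now ([331.08, 330.83], [64, 83, 89, 174, 81, 17, 14, 103, 144, 147, 142, 142, 148, 144])
after ([332.78, 332.4], [66, 85, 88, 168, 170, 124, 48, 16, 4, 139, 142, 142, 145, 153])
t 7.2 cradle xyz mm [-41.3   9.4  15.5] F cradle [-1.3  0.7 -2. ] op 0.794 q [ 0.23  0.91 -0.03  1.94  0.07  0.3   0.39]
```

Run:
```python
from pad import *
def prof(g,l):
    g=g.astype(float).mean(2)
    for v in range(200,216): print(l,v,g[v,332:350].astype(int).tolist())
a=cv2.resize(cv2.imread("pics/s6.png"),(80,80),interpolation=cv2.INTER_AREA); f=np.full((400,640,3),255,np.uint8); f[165:245,290:370]=a; prof(f,"s6")
im=snapshot("side"); prof(im,"now"); cv2.imwrite("pics/raw8.png",im[:,:,::-1])
where()
```

```text
s6 200 [172, 197, 191, 192, 195, 172, 106, 37, 14, 12, 15, 16, 12, 14, 105, 164, 172, 174]
s6 201 [199, 236, 231, 231, 234, 214, 114, 30, 12, 13, 15, 14, 11, 16, 119, 165, 173, 173]
s6 202 [210, 243, 238, 237, 241, 231, 117, 20, 10, 13, 16, 14, 11, 19, 140, 173, 173, 174]
s6 203 [222, 244, 237, 236, 241, 233, 119, 18, 11, 14, 15, 11, 8, 21, 154, 178, 174, 175]
s6 204 [224, 244, 239, 239, 243, 234, 118, 16, 11, 27, 22, 14, 11, 35, 156, 178, 175, 176]
s6 205 [185, 225, 226, 224, 211, 195, 99, 28, 25, 47, 50, 38, 18, 46, 155, 177, 177, 178]
s6 206 [103, 141, 147, 143, 122, 108, 71, 52, 52, 55, 57, 45, 21, 68, 158, 177, 178, 180]
s6 207 [51, 54, 53, 52, 52, 54, 56, 57, 56, 52, 51, 40, 21, 102, 166, 177, 177, 178]
s6 208 [48, 47, 44, 45, 47, 48, 49, 53, 50, 50, 50, 37, 19, 119, 171, 178, 179, 179]
s6 209 [50, 50, 49, 50, 49, 49, 51, 52, 52, 50, 50, 37, 24, 139, 178, 180, 182, 178]
s6 210 [47, 49, 48, 49, 46, 47, 48, 49, 49, 48, 49, 59, 78, 149, 167, 167, 166, 163]
s6 211 [48, 48, 46, 47, 47, 45, 48, 49, 48, 43, 45, 68, 122, 147, 152, 154, 152, 146]
s6 212 [97, 106, 106, 106, 105, 103, 103
[... 1164 characters left out ...]
1, 48, 49, 43, 7, 128, 180, 182]
now 210 [8, 37, 49, 51, 49, 50, 49, 49, 49, 49, 51, 48, 48, 62, 98, 143, 165, 161]
now 211 [10, 34, 48, 45, 44, 44, 44, 45, 46, 44, 47, 46, 47, 72, 159, 158, 152, 147]
now 212 [5, 33, 39, 96, 105, 104, 80, 83, 105, 110, 89, 50, 38, 78, 158, 157, 150, 146]
now 213 [1, 59, 132, 190, 197, 194, 149, 144, 156, 159, 152, 139, 137, 146, 151, 153, 148, 144]
now 214 [0, 155, 153, 180, 207, 225, 181, 155, 152, 156, 159, 159, 159, 163, 154, 149, 146, 145]
now 215 [0, 164, 139, 126, 143, 214, 176, 141, 139, 144, 145, 144, 143, 147, 150, 149, 146, 148]
t 7.25 cradle xyz mm [-41.4   9.4  15.5] F cradle [-1.   0.8 -1. ] op 0.794 q [ 0.23  0.91 -0.03  1.94  0.07  0.3   0.39]
```

```bash
python3 -m handwheel '[[[-0.0005,0,0.001,0,0,0],[-0.001,0,0.002,0,0,0],[-0.001,0,0.003,0,0,0],[-0.001,0,0.004,0,0,0],[-0.001,0,0.005,0,0,0],[-0.001,0,0.006,0,0,0],[-0.001,0,0.006,0,0,0],[-0.001,0,0.006,0,0,0],[-0.001,0,0.006,0,0,0],[-0.001,0,0.006,0,0,0]]]' -1 20
python3 - <<'E'
from pad import *
im=snapshot("side");cv2.imwrite("pics/s9.png",cv2.resize(im[165:245,290:370,::-1],None,fx=7,fy=7,interpolation=2))
print(meas(im));where()
E
```

```text
clock: 8.08
tool_pos: [0.524, -0.1597, 0.0152]
eef_rot: [0.558, -0.438, 0.434, -0.555]
contact_force: [-8.0, -3.9, 3.2]
opening: 0.628
([332.28, 332.49], [47, 23, 17, 2, 153, 149, 141, 145, 147, 148, 149, 71, 11, 18])
t 8.13 cradle xyz mm [-40.4   8.7  15.2] F cradle [-1.3  8.6  4. ] op 0.629 q [ 0.22  0.91 -0.02  1.93  0.07  0.31  0.39]
```

View pics/s9.png

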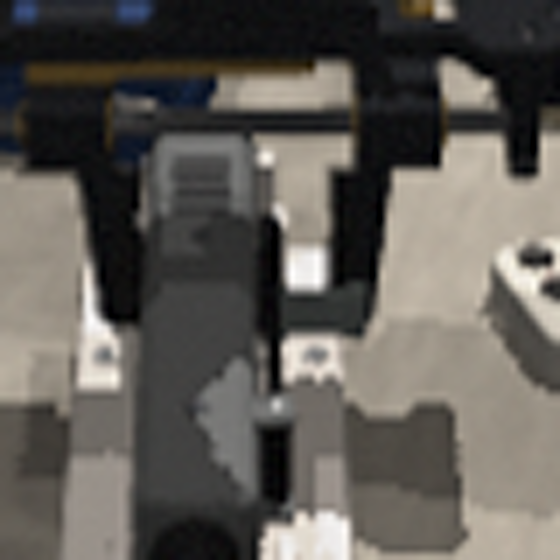

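```bash
python3 -m handwheel '[[[0,0,0.001,0,0,0],[0,0,0.002,0,0,0],[0,0,0.003,0,0,0],[0,0,0.003,0,0,0],[0,0,0.003,0,0,0],[0,0,0.003,0,0,0],[0,0,0.003,0,0,0],[0,0,0.003,0,0,0],[0,0,0.003,0,0,0],[0,0,0.003,0,0,0],[0,0,0.003,0,0,0],[0,0,0.003,0,0,0]]]' -1 30
python3 - <<'E'
from pad import *
im=snapshot("side");print(meas(im)[1]);where();cv2.imwrite("pics/raw10.png",im[:,:,::-1])
g=im.mean(2); print("housing row 197",g[197,300:330].astype(int).tolist())
o=cv2.imread("pics/side0.png").mean(2); print("orig",o[197,300:330].astype(int).tolist())
E
```

```text
clock: 9.13
tool_pos: [0.5244, -0.1596, 0.0153]
eef_rot: [0.559, -0.439, 0.433, -0.554]
contact_force: [-12.2, -4.8, 7.7]
opening: 0.616
[28, 22, 19, 33, 153, 148, 141, 142, 147, 152, 109, 41, 10, 7]
t 9.18 cradle xyz mm [-40.4   8.3  15.3] F cradle [-1.4 12.7  7.5] op 0.615 q [ 0.22  0.91 -0.02  1.92  0.07  0.32  0.39]
housing row 197 [142, 139, 60, 12, 14, 13, 15, 11, 8, 41, 89, 53, 42, 64, 65, 65, 67, 57, 43, 42, 48, 48, 48, 47, 46, 45, 28, 22, 19, 33]
orig [125, 127, 128, 127, 127, 128, 131, 131, 109, 152, 145, 72, 75, 92, 104, 104, 105, 106, 96, 92, 99, 105, 106, 107, 105, 102, 94, 63, 69, 149]
```

```bash
python3 -m handwheel '[[[0,0,0,0,0,0],[0,0,0,0,0,0],[0,0,0,0,0,0],[0,0,0,0,0,0],[0,0,0,0,0,0],[0,0,0,0,0,0]]]'
python3 - <<'E'
from pad import *
im=snapshot("side");print(meas(im)[1]);where()
E
python3 -m handwheel '[[[0,0,-0.002,0,0,0],[0,0,-0.004,0,0,0],[0,0,-0.007,0,0,0],[0,0,-0.009,0,0,0],[0,0,-0.009,0,0,0],[0,0,-0.009,0,0,0],[0,0,-0.009,0,0,0],[0,0,-0.009,0,0,0]]]' 0.7
python3 - <<'E'
from pad import *
im=snapshot("side");print(meas(im)[1]);where()
E
```

```text
clock: 9.68
tool_pos: [0.5243, -0.1597, 0.0153]
eef_rot: [0.559, -0.439, 0.433, -0.554]
contact_force: [-13.3, -5.4, 7.4]
opening: 0.621
[29, 21, 21, 32, 154, 147, 140, 144, 147, 150, 110, 43, 11, 14]
t 9.73 cradle xyz mm [-40.4   8.3  15.3] F cradle [-1.1 12.8  8.8] op 0.617 q [ 0.22  0.91 -0.02  1.92  0.07  0.32  0.39]
clock: 10.4
tool_pos: [0.5234, -0.1598, 0.0155]
eef_rot: [-0.556, 0.435, -0.436, 0.557]
contact_force: [0.5, -0.4, -0.8]
opening: 0.852
[40, 69, 81, 166, 167, 150, 92, 31, 20, 32, 134, 143, 146, 151]
t 10.45 cradle xyz mm [-40.4   9.6  15.5] F cradle [-0.2 -0.2  0.6] op 0.847 q [ 0.23  0.91 -0.03  1.94  0.07  0.3   0.39]
```

```bash
python3 -m handwheel '[[[0.004,0,0,0,0,0],[0.009,0,0,0,0,0],[0.014,0,0,0,0,0],[0.019,0,0,0,0,0],[0.024,0,0,0,0,0],[0.026,0,0,0,0,0],[0.026,0,0,0,0,0],[0.026,0,0,0,0,0]]]'
python3 - <<'E'
from pad import *
im=snapshot("side");print(meas(im)[1]);where()
o=cv2.imread("pics/side0.png")
for v in range(198,214,2): print(v,im.mean(2)[v,331:346].astype(int).tolist(),o.mean(2)[v,331:346].astype(int).tolist())
E
```

```text
clock: 11.12
tool_pos: [0.5283, -0.1854, 0.0152]
eef_rot: [-0.557, 0.436, -0.436, 0.557]
contact_force: [-0.2, -0.4, -0.1]
opening: 0.849
[47, 40, 51, 143, 149, 143, 146, 93, 29, 2, 30, 136, 148, 152]
t 11.17 cradle xyz mm [-66.   10.7  15.2] F cradle [-0.6  0.1  0.2] op 0.845 q [ 0.27  0.92 -0.03  1.9   0.08  0.33  0.42]
198 [138, 150, 96, 32, 4, 30, 139, 151, 156, 164, 136, 56, 10, 13, 16] [127, 109, 46, 23, 3, 121, 133, 133, 139, 144, 144, 143, 144, 147, 151]
200 [183, 201, 135, 46, 4, 47, 155, 159, 162, 145, 117, 58, 19, 14, 16] [169, 130, 52, 17, 33, 169, 154, 139, 134, 142, 143, 137, 149, 153, 157]
202 [227, 242, 127, 24, 6, 53, 230, 182, 145, 86, 59, 56, 35, 16, 18] [213, 117, 28, 13, 48, 218, 222, 158, 127, 110, 82, 99, 149, 157, 156]
204 [226, 243, 114, 1, 16, 57, 104, 69, 51, 51, 47, 49, 26, 7, 6] [212, 110, 24, 11, 77, 148, 132, 100, 74, 44, 35, 91, 150, 156, 151]
206 [153, 132, 53, 6, 50, 50, 50, 46, 48, 47, 47, 43, 132, 173, 159] [108, 51, 17, 69, 98, 62, 38, 40, 42, 40, 37, 106, 148, 151, 150]
208 [4, 5, 28, 26, 37, 46, 48, 45, 47, 44, 52, 71, 133, 154, 158] [8, 26, 19, 32, 42, 45, 38, 38, 38, 49, 67, 135, 151, 150, 153]
210 [12, 8, 30, 16, 35, 40, 62, 85, 122, 144, 144, 143, 142, 141, 146] [12, 26, 14, 31, 35, 61, 90, 113, 150, 155, 150, 150, 150, 150, 155]
212 [0, 19, 27, 8, 42, 112, 169, 149, 143, 140, 140, 140, 142, 143, 145] [19, 24, 9, 19, 147, 222, 229, 164, 148, 147, 147, 148, 150, 151, 155]
```

```bash
python3 -m handwheel '[[[0,-0.01,0,0,0,0],[0,-0.025,0,0,0,0],[0,-0.045,0,0,0,0],[0,-0.07,0,0,0,0],[0,-0.095,0,0,0,0],[0,-0.115,0,0,0,0],[0,-0.13,0,0,0,0],[0,-0.14,0,0,0,0],[0,-0.14,0,0,0,0],[0,-0.14,0,0,0,0],[0,-0.14,0,0,0,0],[0,-0.14,0,0,0,0]]]'
python3 - <<'E'
from pad import *
im=snapshot("side");print(meas(im)[1]);where()
o=cv2.imread("pics/side0.png"); best=[]
A=o[:,:,::-1]
for n in ["marker","timer","forceps","dropper","tape","slidebox","lock","paddle"]: print(n,[(np.round(b["bbox"]).tolist(),round(b["confidence"],2)) for b in boxes_of(n,"side")[:1]])
for v in range(200,212,2): print(v,im.mean(2)[v,331:346].astype(int).tolist())
E
```

```text
clock: 12.17
tool_pos: [0.5276, -0.1851, 0.1542]
eef_rot: [0.557, -0.437, 0.435, -0.556]
contact_force: [-0.1, 0.4, 0.1]
opening: 0.848
[96, 88, 64, 138, 145, 139, 142, 90, 32, 23, 32, 131, 142, 147]
t 12.22 cradle xyz mm [-66.   11.3 154.2] F cradle [ 0.3 -0.2 -0.5] op 0.849 q [ 0.29  0.69 -0.06  1.83  0.06  0.63  0.44]
marker [([259.0, 207.0, 282.0, 242.0], 0.88)]
timer [([359.0, 197.0, 397.0, 221.0], 0.85)]
forceps []
dropper [([266.0, 233.0, 284.0, 274.0], 0.59)]
tape [([364.0, 163.0, 397.0, 185.0], 0.57)]
slidebox [([275.0, 140.0, 332.0, 186.0], 0.68)]
lock []
paddle [([327.0, 195.0, 341.0, 238.0], 0.61)]
200 [179, 195, 131, 46, 5, 47, 152, 154, 156, 151, 148, 147, 163, 166, 169]
202 [221, 237, 124, 25, 8, 54, 224, 175, 139, 87, 53, 45, 94, 160, 169]
204 [219, 238, 109, 4, 16, 69, 116, 78, 61, 54, 46, 40, 114, 165, 165]
206 [150, 127, 52, 8, 47, 52, 50, 44, 45, 46, 43, 39, 127, 160, 162]
208 [10, 10, 17, 12, 36, 46, 47, 44, 41, 39, 53, 75, 144, 162, 165]
210 [7, 14, 18, 12, 30, 37, 66, 82, 137, 166, 165, 167, 164, 165, 156]
```

```bash
python3 -c "
from plant import job; print(job.finish_job())"
```

```text
the job is handed in; nothing more can be done
None
```

The test squeeze is done and handed in at about 12.5 s, but I have no verdict, and whether step 1 was met rests on picture measurements, not joint readings.

**What I did:** I straddled the stirrer with the open gripper and pushed the lever forward to its stop from behind, with about 2 N along x. I then squeezed paddle and housing together and held for over 1.5 s. After that I opened the gripper, backed off so the lever could flip, and lifted clear.

**Last checks:**
- **Squeeze:** the paddle's tail moved in by about 6 px (roughly 11 mm, full travel). It barely moved further when I raised the grip from 20 to 30 N, so it was home.
- **Release:** paddle and lever are back to their starting picture, shifted about 1 px. I put that down to the stirrer's 2 mm side play.
- **Contact and surroundings:** contact force is about 0 with the tool at z = 0.154 m. The marker, timer, dropper bottle, tape and slide box are within about 3 px of where they started.

**What did not go to plan, or stayed open:**
- **Early paddle movement:** as the lever reached its stop, a sideways force of about 6 N had already pushed the paddle part of the way in. I moved the tool out until the paddle was out again with the lever still standing. I held that for a moment before squeezing, to meet step 1.
- **Where the finger pressed:** during the squeeze the finger looked about 15 mm clear of the paddle bar, so it seems to have pressed through the lever. The paddle still went home.
- **Finger height:** the fingertips looked 10 to 20 mm higher in the picture than the reported pose, so I worked with the tool at z = 15 mm.
- **Missed detections:** the final network pass did not find the forceps or the lever. I checked the lever by its pixels; the forceps are unchecked at the end, though the arm never went near them.

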